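# Stand up the fallen canister and get its cap off, whichever way it unscrews

## Robot

A 6-joint arm with a two-finger parallel gripper is mounted at the origin on a cart in front of the work surface, level with it; the furniture and walls round the work are solid. World frame = base frame: x ahead of the robot, y to its left, z up, the work surface at z = 0. Lengths are in m, angles in rad, forces in N, time in s.
With the tool pointing down it reaches from about 0.25 to 0.775 m from the base axis. Payload 4 kg.
Tool frame: the origin (TCP) lies midway between the tips of the shut fingers; the grasp point (between the pads) lies 19 mm behind it (robot.tcp_to_grasp is the distance from the TCP to the grasp point, in m); z points along the fingers, y is the line along which they close (so a half turn about z gives the same grasp; the last joint's range is limited). The gripper opens to 94 mm and grips with 3 to 60 N. Pads are 16 mm wide; open, the fingers measure 119 mm over their backs; the gripper's body (75 mm by 177 mm) begins 78 mm behind the grasp point.
Start: joints at [-1.292, 0.087, 1.371, -0, 1.684, -0.103], TCP at [0.205, -0.51, 0.183] pointing down, gripper open.
Joint ranges: [-3.1, 3.1], [-0.76, 2.03], [0.27, 2.55], [-1.08, 4.22], [0.17, 2.65], [-2.57, 2.57]. Speed limits (rad/s): [2.79, 2.79, 3.14, 3.14, 3.14, 3.14].

## Interface

Orientations are given as [roll, pitch, yaw] about the fixed x, y, z axes, in that order (R = Rz(yaw) Ry(pitch) Rx(roll)).
In Python, from bench import robot, viewer gives the robot as it stands. The module is installed in compiled form; this text tells all that it offers.
- The arm moves only by the shell command python3 -m handwheel 'ROWS' [OPENING]. ROWS is JSON, a list of rows, each a list of 6 numbers: the shift along the tool's x, y, z in units of 0.2 m (1.0 is 0.2 m), then the turn, a rotation vector about the tool's x, y, z in units of 30 degrees (1.0 is 30 degrees). In form: [[x, y, z, wx, wy, wz], ...]. A call has 1 to 10 rows; each row is the pose to reach, as a shift and turn from the pose commanded when the call began, along the tool's axes at that moment; what a row does not reach only later rows make up. A row lasts 1/12 s, in which the tool goes at most 41.7 mm and 7.16 degrees, less where a joint would pass 70% of its speed; a pose out of reach is approached as far as the arm can. A call with a number of a shift or a turn outside -1 to 1 is refused whole. A call with a gripper value outside its range is refused whole. OPENING is the gripper's target within -1 to 1 (shut at 1, half-way at 0, fully open at -1), set as the call begins (- or left out, the last holds). The fingers move at their own pace and stop on an object; the grip force is fixed at half the most. Time passes only in rows, so rows that repeat a pose let the fingers close. It gives the time, the measured TCP pose, the force, the opening and the grip force at its end, in the units of the state.
- robot.get_obs(): the state, without advancing time (a new reading comes with each control period).
- viewer.snapshot(name): name is "scene" or "top"; returns the picture (384x512x3 uint8, red, green, blue); there is no depth.
- viewer.calibration(name): a dict with "fx", "fy", "cx", "cy" (pixels), "R" (3x3) and "t" (3): a world point X has camera coordinates R X + t. Camera axes: x right, y down, z forward; pixel columns grow to the right and rows downward; lengths in m; the calibration is good to about 2 mm. A picture is of the moment at which its call begins. calibration takes no time and is no camera call.
- robot.close_job(): hands the job in; it is judged then, once.
The state is a dict: "time": time; "joint_positions": joint angles; "qvel": joint speeds; "joint_torque": joint torques, N m; "tool_pos": TCP position; "ee_rot": TCP orientation; "wrist_force": force on the tool from outside, world axes, zero at the start; "wrist_torque": the same for the moment, N m; "width": finger opening in m; "finger_force": force on a finger pad.
Only numpy, scipy, OpenCV 4.12 (cv2) and the standard library are available. Lean on these libraries where they do the work, as an engineer would, in place of code of your own. Each camera call takes 0.05 s, during which the arm holds its last target. There are 200 camera calls.

## Task

The grey square canister has fallen over: stand it upright on the worktop, then unscrew its cap and lift it off. The cap may have an ordinary or a reverse thread and nothing outside shows which, so try turning it both ways; leave the canister standing upright on the worktop, do not disturb the things around it, and finish while still holding the cap in the gripper, lifted at least 3 cm clear above the open canister.

Things in the scene. Friction and masses are not known exactly. Their poses are not given: they have to be found in the camera images.
- canister_middle (a point): Middle of the grey square plastic canister's body; loose, 0.4 to 0.8 kg, on its side at the start. Body 66 x 66 mm, 76 mm high, then shoulder and neck; 128 mm overall with the cap. Point on the axis, 38 mm from the underside; z runs along the axis from underside to cap (level at the start, up when it stands), x and y square to the flat sides.
- mouth (a point): Centre of the neck's open end (neck 34 mm across, hidden in the cap), on the axis 124 mm from the underside; axes as canister_middle. Quick thread: one way the cap is free to lift off from about 36 degrees on and stops at 38 to 70; the other way it stops after 6 to 36, still locked, and then the canister spins with it. Which way varies and is unseen (rarely either frees it).
- cap_centre (a point): Middle of the black ribbed round screw cap, loose, 52 mm across, 40 mm high, 40 g, open below. Point on its axis half-way up; on the canister it is 108 mm from the canister's underside and the skirt ends 12 mm above the body's flat top. z runs to the closed top. It turns with hardly any effort; while locked, lifting it lifts the whole canister.
- tin: Bystander: food tin, 57 mm across, 72 mm high; origin under its centre.
- steel_cup: Bystander: small steel cup, 67 mm across, 52 mm high; origin under its centre.
- meal_box: Bystander: closed folded meal box, 133 x 64 x 60 mm; origin under its centre.
- dip_tub_a: Bystander: lidded dip tub, 66 x 73 mm, 37 mm high; origin under its centre.
- dip_tub_b: Bystander: lidded dip tub, 66 x 73 mm, 37 mm high; origin under its centre.
- mug: Bystander: mug with handle, 82 x 120 mm, 94 mm high; origin under its centre.
Mind the look-alikes: they are no part of the job. What is shaped like the part that bears cap_centre but blue or red is not meant. Leave any blue or red look-alike of the part that bears canister_middle alone.

How it is judged:
On the way, in this order (a step that is already met when the one before it is completed fails the run):
1. the canister stands upright on the worktop with its cap still on (angle between canister_middle's own z axis and vertical below 0.12 rad and height (world z) of canister_middle below 0.045 m and distance between cap_centre and mouth below 0.022 m), for 0.3 s.
2. the cap is off the neck (distance between cap_centre and mouth above 0.03 m), for 0.2 s.
At the end, for the whole second after the job is handed in: The gripper holds the cap still, its middle at least 42 mm above the neck's mouth and 165 mm above the worktop (skirt about 22 mm clear of the mouth or more), touching nothing but the fingers, while the canister stands at rest on the worktop, upright within 0.1 rad, not touched by the robot (height (world z) of cap_centre above 0.165 m and z of cap_centre in the frame of mouth above 0.042 m and contact force between the fingers and cap above 0.5 N and contact force between each of cap, the arm, the fingers and canister below 0.05 N and angle between canister_middle's own z axis and vertical below 0.1 rad and height (world z) of canister_middle below 0.042 m and linear speed of canister below 0.02 m/s and linear speed of cap below 0.03 m/s); the arm keeps its last pose, push and grip.
It fails at once if a bystander was pushed more than 3 cm (distance of any of tin, steel_cup, meal_box, dip_tub_a, dip_tub_b, mug from where it was at the start of the episode above 0.03 m).
It also fails if it takes over 54 s, if anything falls off the work surface, if the arm or the gripper's body presses on something with over 40 N, if the wrist force passes 120 N, or if a joint passes its speed limit or range.

## Working session

There is one attempt and no reset: what is moved stays moved. The work goes in short steps, Python scripts to look and compute and a shell command to move; the robot and the scene stay as the last step left them, time stands still between calls to the robot, and variables do not carry over. Pictures are saved under pics/ and viewed, at most 10 in all, crops included, and the job is handed in when it is done.

```bash
mkdir -p pics; python3 - <<'E'
from bench import robot, viewer
import cv2
for n in("scene","top"):
    cv2.imwrite(f"pics/{n}0.png",cv2.resize(viewer.snapshot(n)[:,:,::-1],(800,600),interpolation=cv2.INTER_CUBIC))
    c=viewer.calibration(n);print(n,c)
print(robot.get_obs())
E
```

```text
scene {'fx': 396.7892377820782, 'fy': 396.7892377820782, 'cx': 258.91198010354873, 'cy': 186.78384696105505, 'R': array([[-0.8963023 , -0.44320647, -0.01449885],
       [-0.31032502,  0.6502593 , -0.69344158],
       [ 0.31676581, -0.61703392, -0.72036696]]), 't': array([0.51700862, 0.19804252, 1.05965968])}
top {'fx': 417.74712545293016, 'fy': 417.74712545293016, 'cx': 258.89972244994647, 'cy': 182.53335855360532, 'R': array([[-0.02689339, -0.99963066,  0.00391075],
       [-0.98381474,  0.02577416, -0.17732527],
       [ 0.17715898, -0.00861633, -0.98414453]]), 't': array([0.02947528, 0.54410176, 1.26525894])}
{'time': 0.1, 'joint_positions': array([-1.29208411e+00,  8.78758823e-02,  1.37209150e+00,  1.32192747e-05,
        1.68361575e+00, -1.03113756e-01]), 'qvel': array([ 8.92888812e-04,  3.85139565e-05, -3.30498909e-03, -6.39209563e-04,
       -8.90526078e-04,  2.22390421e-03]), 'joint_torque': array([ 1.51527292e-03, -3.41251516e+01, -3.03301442e+01,  7.19963643e-02,
        3.03678378e-02, -9.66677226e-05]), 'tool_pos': array([ 0.20478189, -0.50987095,  0.18213002]), 'ee_rot': array([-3.13961410e+00, -2.17950804e-04,  3.81827236e-01]), 'wrist_force': array([1.08910971, 0.19413565, 0.23409275]), 'wrist_torque': array([ 0.02236423, -0.02207072, -0.01457546]), 'finger_force': 0.0, 'width': 0.09370193682890338}
```

View pics/scene0.png

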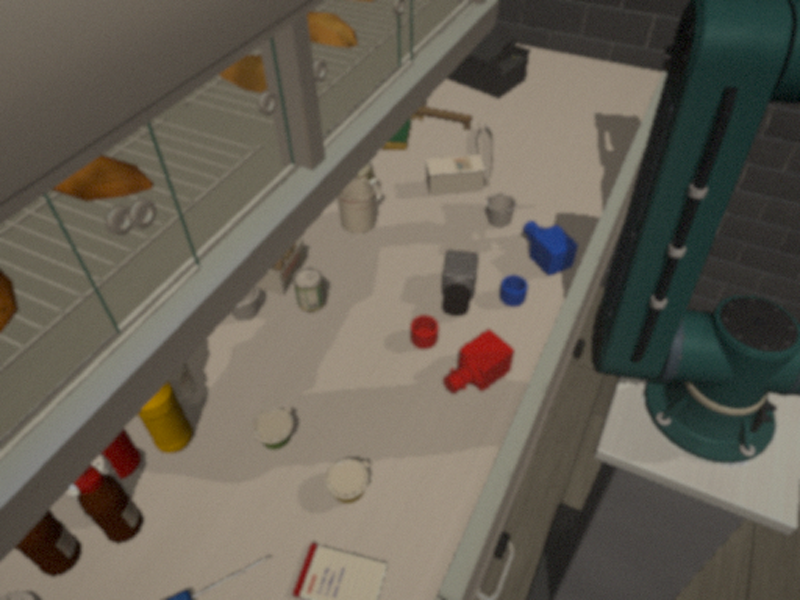

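View pics/top0.png

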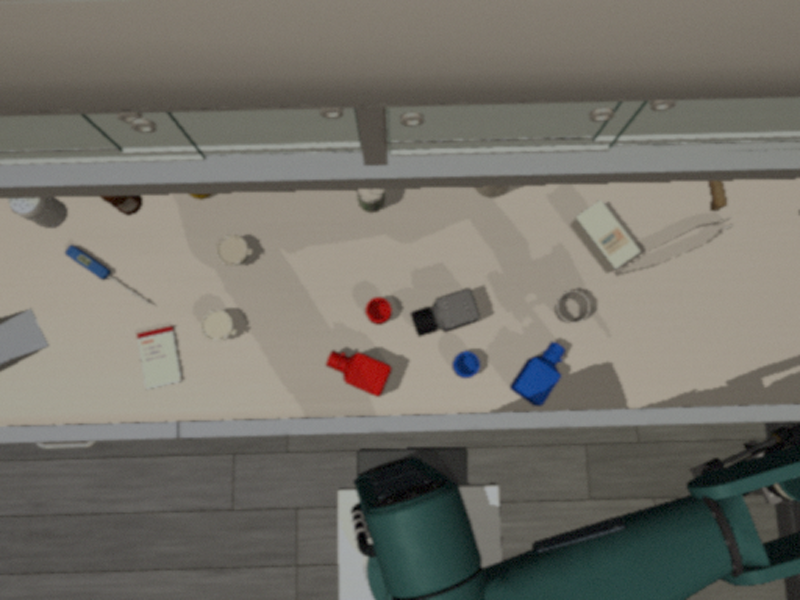

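The target is the grey body at top(458,309) with the black cap at (424,320). The look-alikes are:
- Red canister, top(365,372)
- Blue canister, top(538,378)
- Red cap, top(378,310)
- Blue cap, top(465,363)

I choose grey and black, and check that in one crop.

```bash
cat > h.py <<'E'
import numpy as np
from bench import robot, viewer
def ray(n,u,v,z):
    "native pixel -> world point at height z"
    c=viewer.calibration(n);R=np.array(c["R"]);C=-R.T@c["t"]
    d=R.T@np.array([(u-c["cx"])/c["fx"],(v-c["cy"])/c["fy"],1]);return C+d*(z-C[2])/d[2]
def proj(n,X):
    c=viewer.calibration(n);p=np.array(c["R"])@X+c["t"];return c["fx"]*p[0]/p[2]+c["cx"],c["fy"]*p[1]/p[2]+c["cy"]
E
python3 - <<'E'
from h import *
import cv2
im=viewer.snapshot("top")[:,:,::-1]
cv2.imwrite("pics/crop.png",cv2.resize(im[170:250,225:325],(800,640),interpolation=cv2.INTER_CUBIC)[:600])
k=.64
for n,u,v,z in [("body",458,309,.066),("cap",424,320,.055),("steelcup",573,305,.05),("redcap",378,310,.04),("bluecap",465,363,.04)]:
    print(n,ray("top",u*k,v*k,z).round(3))
E
```

```text
body [ 0.491 -0.089  0.066]
cap [ 0.472 -0.022  0.055]
steelcup [ 0.495 -0.321  0.05 ]
redcap [0.497 0.07  0.04 ]
bluecap [ 0.386 -0.101  0.04 ]
```

View pics/crop.png

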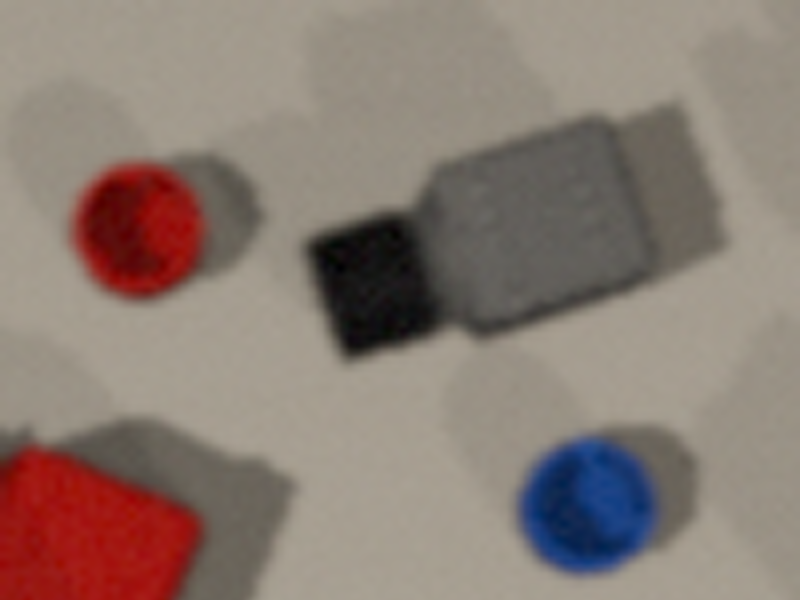

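The crop shows the grey body, with its underside edge mid at crop (628,195), and the black cap, with its closed end mid at (328,300). The red and blue caps are well apart from it.

```bash
python3 - <<'E'
from h import *
f=lambda u,v,z: ray("top",225+u/8-.5+.06,170+v/8-.5+.06,z)
B=f(628,195,.064);C=f(328,300,.033)
print(B,C,np.linalg.norm((C-B)[:2]))
a=(C-B)[:2];a/=np.linalg.norm(a);th=np.arctan2(a[1],a[0]);print("a",a,np.degrees(th))
for p,q in [((600,118),(650,275)),((310,243),(347,355))]:
    z=.066 if p[0]>500 else .033
    d=(f(*p,z)-f(*q,z))[:2];print(np.linalg.norm(d),np.degrees(np.arctan2(d[1],d[0]))+90)
mid=np.r_[(B[:2]+C[:2])/2,0];
E
```

```text
[ 0.50250986 -0.12044662  0.064     ] [ 0.4684765  -0.00397446  0.033     ] 0.121342630095985
a [-0.28047323  0.95986185] 106.28845076219757
0.06390940695434401 104.97833961302418
0.04662951903550542 106.50261382676254
```

```bash
cat >> h.py <<'E'
from scipy.spatial.transform import Rotation as Ro
def down(yaw,tilt=0):
    "tool down with tool x at yaw (deg), then tilted about tool y"
    return Ro.from_euler('ZX',[yaw,180],degrees=True)*Ro.from_euler('y',tilt,degrees=True)
def to(p,R):
    "print the end row of each call from the present pose to TCP p, orientation R"
    o=robot.get_obs();p0=o["tool_pos"];R0=Ro.from_euler('xyz',o["ee_rot"]);r=(R0.inv()*R).as_rotvec();d=np.asarray(p)-p0
    n=int(max(1,np.ceil(np.degrees(abs(r).max())/30-.02),np.ceil(np.linalg.norm(d)/.2-.02)))
    for i in range(n):
        Ri=R0*Ro.from_rotvec(r*i/n);print(np.r_[Ri.inv().apply(d/n)/.2,np.degrees(r/n)/30].round(3).tolist())
def st():
    o=robot.get_obs();print({k:np.round(o[k],3).tolist() for k in("time","tool_pos","ee_rot","joint_positions","wrist_force","width","finger_force")})
def grasp(p,R,back=0): return np.asarray(p)+R.apply([0,0,.019-back])
E
python3 - <<'E'
from h import *
R=down(106,-30)
print(grasp([.491,-.084,.033],R),grasp([.491,-.084,.033],R,.1))
to(grasp([.491,-.084,.033],R,.1),R)
E
```

```text
[ 0.49361855 -0.09313199  0.01654552] [ 0.47983669 -0.0450689   0.10314806]
[0.714, -0.548, 0.133, -0.245, -0.272, -0.911]
[0.895, -0.162, -0.031, -0.245, -0.272, -0.911]
[0.854, 0.276, -0.15, -0.245, -0.272, -0.911]
```

```bash
python3 -m handwheel '[[0.714,-0.548,0.05,-0.245,-0.272,-0.911],[0.714,-0.548,0.05,-0.245,-0.272,-0.911],[0.714,-0.548,0.05,-0.245,-0.272,-0.911],[0.714,-0.548,0.05,-0.245,-0.272,-0.911],[0.714,-0.548,0.05,-0.245,-0.272,-0.911],[0.714,-0.548,0.05,-0.245,-0.272,-0.911]]' -1
python3 -m handwheel '[[0.895,-0.162,-0.03,-0.245,-0.272,-0.911],[0.895,-0.162,-0.03,-0.245,-0.272,-0.911],[0.895,-0.162,-0.03,-0.245,-0.272,-0.911],[0.895,-0.162,-0.03,-0.245,-0.272,-0.911],[0.895,-0.162,-0.03,-0.245,-0.272,-0.911],[0.895,-0.162,-0.03,-0.245,-0.272,-0.911]]'
python3 - <<'E'
from h import *
st();R=down(106,-30)
to(grasp([.491,-.084,.033],R,.1),R)
E
```

```text
time: 0.65
tool_pos: [0.2982, -0.3517, 0.1727]
ee_rot: [3.051, 0.166, 0.86]
wrist_force: [-0.5, -0.6, -0.0]
width: 0.094
finger_force: 0.0
time: 1.15
tool_pos: [0.3894, -0.1979, 0.1451]
ee_rot: [3.048, 0.356, 1.337]
wrist_force: [0.7, -1.0, -0.0]
width: 0.0941
finger_force: 0.0
{'time': 1.15, 'tool_pos': [0.389, -0.198, 0.145], 'ee_rot': [3.048, 0.356, 1.337], 'joint_positions': [-0.31, -0.258, 1.814, -0.348, 1.465, -0.076], 'wrist_force': [0.722, -1.034, -0.033], 'width': 0.094, 'finger_force': 0.0}
[0.868, 0.271, -0.074, -0.244, -0.271, -0.901]
```

```bash
python3 -m handwheel '[[0.87,0.27,-0.075,-0.244,-0.271,-0.9],[0.87,0.27,-0.075,-0.244,-0.271,-0.9],[0.87,0.27,-0.075,-0.244,-0.271,-0.9],[0.87,0.27,-0.075,-0.244,-0.271,-0.9],[0.87,0.27,-0.075,-0.244,-0.271,-0.9],[0.87,0.27,-0.075,-0.244,-0.271,-0.9],[0.87,0.27,-0.075,-0.244,-0.271,-0.9],[0.87,0.27,-0.075,-0.244,-0.271,-0.9]]' -1
python3 - <<'E'
from h import *
import cv2
st();R=down(106,-30)
to(grasp([.491,-.084,.033],R),R)
cv2.imwrite("pics/s1.png",cv2.resize(viewer.snapshot("scene")[100:292,200:456,::-1],(800,600),interpolation=cv2.INTER_CUBIC))
E
```

```text
time: 1.82
tool_pos: [0.4799, -0.0501, 0.1051]
ee_rot: [3.139, 0.526, 1.839]
wrist_force: [0.4, 0.2, 0.2]
width: 0.0938
finger_force: 0.0
{'time': 1.817, 'tool_pos': [0.48, -0.05, 0.105], 'ee_rot': [3.139, 0.526, 1.839], 'joint_positions': [0.168, -0.077, 1.795, -0.533, 1.391, -0.012], 'wrist_force': [0.435, 0.207, 0.232], 'width': 0.094, 'finger_force': 0.0}
[0.027, 0.008, 0.496, -0.006, 0.005, -0.018]
```

View pics/s1.png

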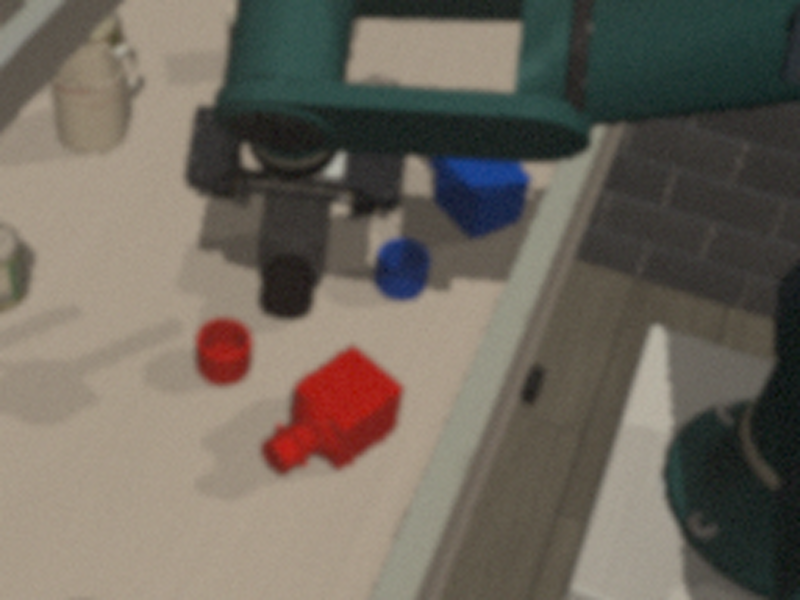

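The fingers straddle the grey body, with the black cap at crop (288,285) in front of them and the blue cap clear at (402,268). I descend and grip.

```bash
python3 -m handwheel '[[0,0.008,0.1,0,0,0],[0,0.008,0.2,0,0,0],[0,0.008,0.3,0,0,0],[0,0.008,0.4,0,0,0],[0,0.008,0.49,0,0,0],[0,0.008,0.49,0,0,0],[0,0.008,0.49,0,0,0]]' -1
python3 -m handwheel '[[0,0,0,0,0,0],[0,0,0,0,0,0],[0,0,0,0,0,0],[0,0,0,0,0,0],[0,0,0,0,0,0],[0,0,0,0,0,0],[0,0,0,0,0,0],[0,0,0,0,0,0]]' 1
```

```text
time: 2.45
tool_pos: [0.4938, -0.0967, 0.0198]
ee_rot: [3.14, 0.525, 1.839]
wrist_force: [-0.7, 0.6, 0.3]
width: 0.094
finger_force: 0.0
time: 3.12
tool_pos: [0.4969, -0.0942, 0.0211]
ee_rot: [3.134, 0.526, 1.842]
wrist_force: [5.0, 3.1, 3.2]
width: 0.0661
finger_force: 29.9
```

```bash
python3 -m handwheel '[[-0.03,0,-0.05,0,0,0],[-0.08,0,-0.14,0,0,0],[-0.14,0,-0.24,0,0,0],[-0.2,0,-0.35,0,0,0],[-0.26,0,-0.45,0,0,0],[-0.32,0,-0.55,0,0,0],[-0.35,0,-0.606,0,0,0],[-0.35,0,-0.606,0,0,0]]'
python3 -m handwheel '[[0,0,0,0,0.1,0],[0,0,0,0,0.3,0],[0,0,0,0,0.5,0],[0,0,0,0,0.7,0],[0,0,0,0,0.9,0],[0,0,0,0,1,0],[0,0,0,0,1,0]]'
python3 - <<'E'
from h import *
st()
E
```

```text
time: 3.78
tool_pos: [0.4944, -0.0945, 0.1613]
ee_rot: [3.137, 0.525, 1.841]
wrist_force: [0.6, -0.2, -6.6]
width: 0.0659
finger_force: 29.8
time: 4.37
tool_pos: [0.4928, -0.0975, 0.1563]
ee_rot: [-3.137, -0.001, 1.839]
wrist_force: [0.4, -0.7, -7.3]
width: 0.0661
finger_force: 29.8
{'time': 4.367, 'tool_pos': [0.493, -0.098, 0.156], 'ee_rot': [-3.137, -0.001, 1.839], 'joint_positions': [-0.307, -0.008, 1.523, -0.002, 1.632, -0.575], 'wrist_force': [0.449, -0.657, -7.306], 'width': 0.066, 'finger_force': 29.843}
```

```bash
python3 - <<'E'
from h import *
to([.51,-.11,.19],down(-10))
E
```

```text
[-0.021, 0.016, -0.042, -0.002, 0.002, 0.961]
[-0.01, 0.024, -0.042, -0.002, 0.002, 0.961]
[0.003, 0.026, -0.042, -0.002, 0.002, 0.961]
[0.015, 0.022, -0.042, -0.002, 0.002, 0.961]
```

```bash
python3 -m handwheel '[[0,0,-0.01,0,0,0.15],[0,0,-0.02,0,0,0.35],[0,0,-0.03,0,0,0.55],[-0.02,0.016,-0.042,0,0,0.75],[-0.02,0.016,-0.042,0,0,0.96]]'
python3 -m handwheel '[[-0.01,0.024,-0.042,0,0,0.2],[-0.01,0.024,-0.042,0,0,0.4],[-0.01,0.024,-0.042,0,0,0.6],[-0.01,0.024,-0.042,0,0,0.8],[-0.01,0.024,-0.042,0,0,0.96]]'
python3 -m handwheel '[[0,0.026,-0.042,0,0,0.2],[0,0.026,-0.042,0,0,0.4],[0,0.026,-0.042,0,0,0.6],[0,0.026,-0.042,0,0,0.8],[0,0.026,-0.042,0,0,0.96]]'
python3 -m handwheel '[[0.015,0.022,-0.042,0,0,0.2],[0.015,0.022,-0.042,0,0,0.4],[0.015,0.022,-0.042,0,0,0.6],[0.015,0.022,-0.042,0,0,0.8],[0.015,0.022,-0.042,0,0,0.96],[0.015,0.022,-0.042,0,0,0.96]]'
python3 - <<'E'
from h import *
st()
R=down(-10,60);p=grasp([.51,-.11,.12],R);print(p);to(p,R)
E
```

```text
time: 4.78
tool_pos: [0.4975, -0.0973, 0.166]
ee_rot: [-3.141, 0.003, 1.336]
wrist_force: [1.1, 0.5, -7.0]
width: 0.0663
finger_force: 29.8
time: 5.2
tool_pos: [0.5009, -0.0997, 0.1738]
ee_rot: [-3.14, 0.003, 0.835]
wrist_force: [-0.1, 0.6, -7.2]
width: 0.0656
finger_force: 29.8
time: 5.62
tool_pos: [0.5048, -0.1031, 0.1822]
ee_rot: [3.141, 0.004, 0.332]
wrist_force: [-0.4, -0.4, -7.6]
width: 0.0659
finger_force: 29.8
time: 6.12
tool_pos: [0.5092, -0.1063, 0.1906]
ee_rot: [3.14, 0.003, -0.167]
wrist_force: [0.2, 0.1, -6.5]
width: 0.0659
finger_force: 29.8
{'time': 6.117, 'tool_pos': [0.509, -0.106, 0.191], 'ee_rot': [3.14, 0.003, -0.167], 'joint_positions': [-0.313, 0.022, 1.425, -0.002, 1.698, 1.425], 'wrist_force': [0.168, 0.118, -6.457], 'width': 0.066, 'finger_force': 29.846}
[ 0.5262045  -0.11285729  0.1105    ]
[0.045, 0.009, 0.2, -0.002, 1.003, 0.007]
[-0.061, 0.009, 0.196, -0.002, 1.003, 0.007]
```

```bash
python3 -m handwheel '[[0,0,0,0,0.1,0],[0.02,0,0.06,0,0.3,0],[0.03,0,0.1,0,0.5,0],[0.04,0.009,0.15,0,0.7,0],[0.045,0.009,0.2,0,0.9,0],[0.045,0.009,0.2,0,1,0]]'
python3 -m handwheel '[[0,0,0.03,0,0.2,0],[-0.02,0,0.06,0,0.4,0],[-0.03,0,0.1,0,0.6,0],[-0.05,0.009,0.15,0,0.8,0],[-0.06,0.009,0.195,0,1,0],[-0.06,0.009,0.195,0,1,0],[-0.06,0.009,0.195,0,1,0],[-0.06,0.009,0.195,0,1,0]]'
python3 - <<'E'
from h import *
import cv2
st()
cv2.imwrite("pics/s2.png",cv2.resize(viewer.snapshot("scene")[100:292,200:456,::-1],(800,600),interpolation=cv2.INTER_CUBIC))
E
```

```text
time: 6.62
tool_pos: [0.5124, -0.1076, 0.1434]
ee_rot: [3.141, -0.512, -0.163]
wrist_force: [-2.2, 1.2, -8.8]
width: 0.0658
finger_force: 29.9
time: 7.28
tool_pos: [0.526, -0.1117, 0.1086]
ee_rot: [-3.141, -1.041, -0.164]
wrist_force: [1.0, -0.5, -6.1]
width: 0.0659
finger_force: 29.9
{'time': 7.283, 'tool_pos': [0.526, -0.112, 0.109], 'ee_rot': [-3.141, -1.041, -0.164], 'joint_positions': [-0.541, -0.577, 2.421, 0.869, 0.43, 0.552], 'wrist_force': [0.991, -0.462, -6.087], 'width': 0.066, 'finger_force': 29.915}
```

View pics/s2.png

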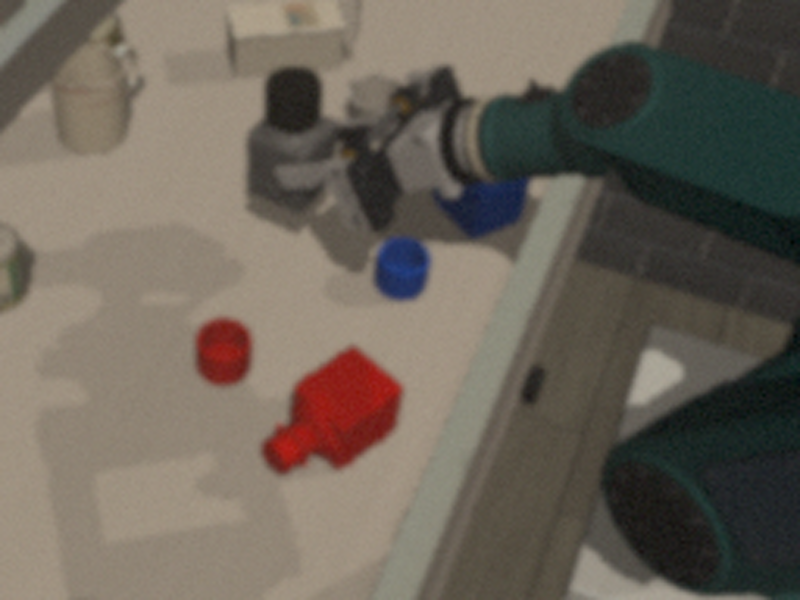

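The canister now hangs upright, body at crop (285,165) and cap at (293,98), clear of everything. I lower it with a small shift outward.

```bash
python3 -m handwheel '[[-0.02,0,0.03,0,0,0],[-0.05,0,0.08,0,0,0],[-0.08,0,0.12,0,0,0],[-0.11,0,0.17,0,0,0],[-0.14,0,0.22,0,0,0],[-0.17,0,0.26,0,0,0],[-0.185,0,0.28,0,0,0],[-0.185,0,0.28,0,0,0],[-0.185,0,0.28,0,0,0]]'
python3 - <<'E'
from h import *
st()
E
```

```text
time: 8.08
tool_pos: [0.5594, -0.1195, 0.0551]
ee_rot: [3.137, -1.051, -0.162]
wrist_force: [0.4, -0.4, -6.4]
width: 0.0661
finger_force: 29.9
{'time': 8.083, 'tool_pos': [0.559, -0.12, 0.055], 'ee_rot': [3.137, -1.051, -0.162], 'joint_positions': [-0.495, -0.312, 2.413, 1.523, 0.283, -0.121], 'wrist_force': [0.351, -0.405, -6.383], 'width': 0.066, 'finger_force': 29.915}
```

```bash
python3 -m handwheel '[[-0.008,0,0.02,0,0,0],[-0.016,0,0.035,0,0,0],[-0.024,0,0.05,0,0,0],[-0.032,0,0.065,0,0,0],[-0.04,0,0.08,0,0,0],[-0.045,0,0.1,0,0,0],[-0.045,0,0.1,0,0,0]]'
python3 - <<'E'
from h import *
st()
E
```

```text
time: 8.67
tool_pos: [0.5718, -0.1223, 0.0373]
ee_rot: [3.136, -1.051, -0.163]
wrist_force: [-0.3, 0.4, -7.0]
width: 0.0654
finger_force: 29.9
{'time': 8.667, 'tool_pos': [0.572, -0.122, 0.037], 'ee_rot': [3.136, -1.051, -0.163], 'joint_positions': [-0.48, -0.218, 2.397, 1.813, 0.276, -0.412], 'wrist_force': [-0.303, 0.35, -6.975], 'width': 0.065, 'finger_force': 29.915}
```

Now straight down in 1 mm-scale rows (1 mm down = [-0.0043, 0, 0.0025]).

```bash
python3 -m handwheel '[[-0.004,0,0.003,0,0,0],[-0.008,0,0.005,0,0,0],[-0.012,0,0.007,0,0,0],[-0.016,0,0.009,0,0,0],[-0.016,0,0.009,0,0,0]]'
python3 - <<'E'
from h import *
st()
E
```

```text
time: 9.08
tool_pos: [0.5709, -0.1214, 0.0328]
ee_rot: [3.14, -1.051, -0.166]
wrist_force: [-1.1, -0.2, -4.6]
width: 0.0656
finger_force: 29.9
{'time': 9.083, 'tool_pos': [0.571, -0.121, 0.033], 'ee_rot': [3.14, -1.051, -0.166], 'joint_positions': [-0.48, -0.207, 2.402, 1.861, 0.282, -0.461], 'wrist_force': [-1.08, -0.247, -4.584], 'width': 0.066, 'finger_force': 29.911}
```

```bash
python3 -m handwheel '[[-0.004,0,0.0025,0,0,0],[-0.006,0,0.0035,0,0,0],[-0.006,0,0.0035,0,0,0]]'

```

```text
time: 9.33
tool_pos: [0.5717, -0.1215, 0.0326]
ee_rot: [3.141, -1.053, -0.166]
wrist_force: [-5.9, 0.6, 0.3]
width: 0.0663
finger_force: 29.9
```

```bash
python3 -m handwheel '[[0,0,0,0,0,0],[0,0,0,0,0,0],[0,0,0,0,0,0],[0,0,0,0,0,0],[0,0,0,0,0,0],[0,0,0,0,0,0]]' -1
python3 -m handwheel '[[0,0,-0.1,0,0,0],[0,0,-0.2,0,0,0],[0,0,-0.3,0,0,0],[0,0,-0.4,0,0,0],[0,0,-0.5,0,0,0],[0,0,-0.6,0,0,0],[0,0,-0.6,0,0,0]]'
python3 - <<'E'
from h import *
import cv2
st()
cv2.imwrite("pics/s3.png",cv2.resize(viewer.snapshot("scene")[100:292,200:456,::-1],(800,600),interpolation=cv2.INTER_CUBIC))
E
```

```text
time: 9.83
tool_pos: [0.571, -0.1212, 0.0312]
ee_rot: [3.14, -1.05, -0.165]
wrist_force: [0.5, 0.2, 0.2]
width: 0.0937
finger_force: 0.0
time: 10.42
tool_pos: [0.4764, -0.1073, 0.0833]
ee_rot: [-3.141, -1.048, -0.167]
wrist_force: [0.6, 0.0, 0.1]
width: 0.0942
finger_force: 0.0
{'time': 10.417, 'tool_pos': [0.476, -0.107, 0.083], 'ee_rot': [-3.141, -1.048, -0.167], 'joint_positions': [-0.675, -0.756, 2.552, 0.926, 0.557, 0.453], 'wrist_force': [0.57, 0.034, 0.122], 'width': 0.094, 'finger_force': 0.0}
```

View pics/s3.png

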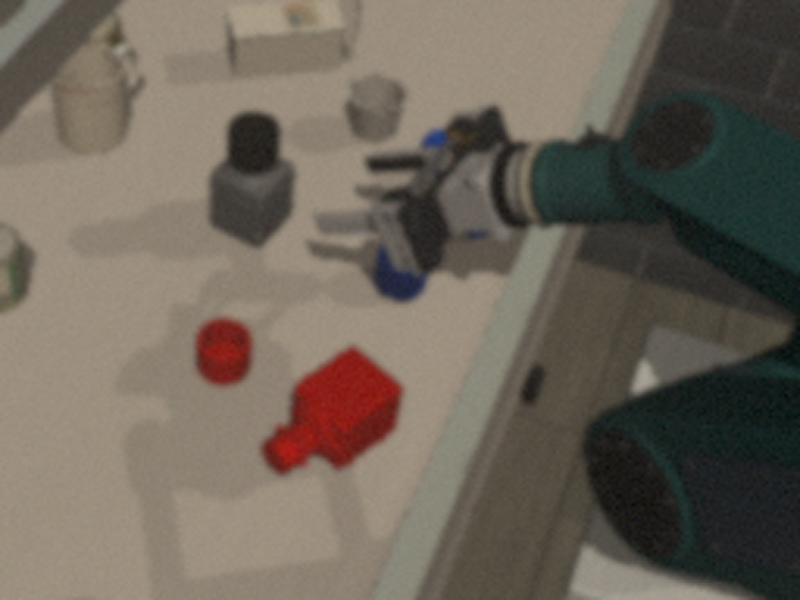

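The canister stands upright, cap top at crop (254,130) and body at (252,200). Now I check its position against the image and go over it.

```bash
python3 - <<'E'
from h import *
print(ray("scene",200+254*.32,100+128*.32,.128))
to([.46,-.10,.2],down(-10,30))
E
python3 -m handwheel '[[0.1,0,-0.2,0,-0.1,0],[0.2,0,-0.35,0,-0.3,0],[0.3,0,-0.35,0,-0.5,0],[0.4,0,-0.35,0,-0.7,0],[0.48,0,-0.35,0,-0.9,0],[0.48,0,-0.35,0,-1,0],[0.48,0,-0.35,0,-1,0]]'
python3 - <<'E'
from h import *
st()
to([.557,-.119,.2],down(60))
E
```

```text
[ 0.55679454 -0.11846514  0.128     ]
[0.457, -0.022, -0.365, -0.01, -1.007, 0.011]
time: 11.05
tool_pos: [0.4684, -0.1042, 0.2073]
ee_rot: [3.14, -0.533, -0.16]
wrist_force: [0.3, -0.2, -0.4]
width: 0.0939
finger_force: 0.0
{'time': 11.05, 'tool_pos': [0.468, -0.104, 0.207], 'ee_rot': [3.14, -0.533, -0.16], 'joint_positions': [-0.451, -0.523, 1.921, 0.154, 1.234, 1.267], 'wrist_force': [0.325, -0.219, -0.413], 'width': 0.094, 'finger_force': 0.0}
[0.123, 0.001, 0.087, 0.205, -0.296, -0.75]
[0.123, 0.058, 0.064, 0.205, -0.296, -0.75]
[0.098, 0.108, 0.038, 0.205, -0.296, -0.75]
```

Both estimates agree to about 2 mm: (0.557, -0.119).

```bash
python3 -m handwheel '[[0.123,0,0.07,0.205,-0.296,-0.75],[0.123,0,0.07,0.205,-0.296,-0.75],[0.123,0,0.07,0.205,-0.296,-0.75],[0.123,0,0.07,0.205,-0.296,-0.75],[0.123,0,0.07,0.205,-0.296,-0.75]]'
python3 -m handwheel '[[0.123,0.058,0.064,0.205,-0.296,-0.75],[0.123,0.058,0.064,0.205,-0.296,-0.75],[0.123,0.058,0.064,0.205,-0.296,-0.75],[0.123,0.058,0.064,0.205,-0.296,-0.75],[0.123,0.058,0.064,0.205,-0.296,-0.75]]'
python3 -m handwheel '[[0.1,0.11,0.038,0.205,-0.296,-0.75],[0.1,0.11,0.038,0.205,-0.296,-0.75],[0.1,0.11,0.038,0.205,-0.296,-0.75],[0.1,0.11,0.038,0.205,-0.296,-0.75],[0.1,0.11,0.038,0.205,-0.296,-0.75],[0.1,0.11,0.038,0.205,-0.296,-0.75]]'
python3 - <<'E'
from h import *
st()
to([.557,-.119,.091],down(60))
E
```

```text
time: 11.47
tool_pos: [0.4922, -0.1087, 0.201]
ee_rot: [3.068, -0.353, 0.263]
wrist_force: [1.1, -0.0, 0.3]
width: 0.0938
finger_force: 0.0
time: 11.88
tool_pos: [0.5216, -0.1134, 0.1987]
ee_rot: [3.073, -0.169, 0.655]
wrist_force: [0.6, 0.4, 0.8]
width: 0.0942
finger_force: 0.0
time: 12.38
tool_pos: [0.5511, -0.1189, 0.1969]
ee_rot: [-3.136, 0.0, 1.041]
wrist_force: [0.1, 0.1, -1.1]
width: 0.0944
finger_force: 0.0
{'time': 12.383, 'tool_pos': [0.551, -0.119, 0.197], 'ee_rot': [-3.136, 0.0, 1.041], 'joint_positions': [-0.314, 0.121, 1.307, 0.001, 1.719, 0.217], 'wrist_force': [0.128, 0.074, -1.087], 'width': 0.094, 'finger_force': 0.0}
[0.015, 0.029, 0.529, -0.011, 0.001, -0.012]
```

```bash
python3 -m handwheel '[[0.015,0.03,0.08,-0.01,0,0],[0.015,0.03,0.17,-0.01,0,0],[0.015,0.03,0.26,-0.01,0,0],[0.015,0.03,0.35,-0.01,0,0],[0.015,0.03,0.44,-0.01,0,0],[0.015,0.03,0.52,-0.01,0,0],[0.015,0.03,0.525,-0.01,0,0],[0.015,0.03,0.525,-0.01,0,0]]' -1
python3 -m handwheel '[[0,0,0,0,0,0],[0,0,0,0,0,0],[0,0,0,0,0,0],[0,0,0,0,0,0],[0,0,0,0,0,0],[0,0,0,0,0,0],[0,0,0,0,0,0],[0,0,0,0,0,0]]' 1
```

```text
time: 13.05
tool_pos: [0.5564, -0.1197, 0.0918]
ee_rot: [-3.14, 0.001, 1.041]
wrist_force: [0.3, 1.3, 0.4]
width: 0.0941
finger_force: 0.0
time: 13.72
tool_pos: [0.5584, -0.1201, 0.0927]
ee_rot: [3.141, 0.001, 1.043]
wrist_force: [0.7, 0.3, -0.4]
width: 0.051
finger_force: 30.0
```

```bash
python3 -m handwheel '[[0,0,0,0,0,-0.15],[0,0,0,0,0,-0.3],[0,0,0,0,0,-0.45],[0,0,0,0,0,-0.6],[0,0,0,0,0,-0.75],[0,0,0,0,0,-0.9],[0,0,0,0,0,-0.9]]'
python3 -m handwheel '[[0,0,0,0,0,-0.15],[0,0,0,0,0,-0.3],[0,0,0,0,0,-0.45],[0,0,0,0,0,-0.6],[0,0,0,0,0,-0.75],[0,0,0,0,0,-0.9],[0,0,0,0,0,-0.9]]'
python3 -c "
from h import *
print(robot.get_obs()['wrist_torque'])"
python3 -m handwheel '[[0,0,-0.01,0,0,0],[0,0,-0.02,0,0,0],[0,0,-0.03,0,0,0],[0,0,-0.03,0,0,0],[0,0,-0.03,0,0,0]]'
```

```text
time: 14.3
tool_pos: [0.5586, -0.1201, 0.0927]
ee_rot: [3.141, 0.002, 1.515]
wrist_force: [1.1, -0.7, -0.7]
width: 0.0512
finger_force: 30.0
time: 14.88
tool_pos: [0.5581, -0.1199, 0.0927]
ee_rot: [-3.141, 0.001, 1.985]
wrist_force: [0.8, -0.1, 0.3]
width: 0.0506
finger_force: 30.0
[ 1.58617342e-04 -2.49655635e-01 -7.37869514e-02]
time: 15.3
tool_pos: [0.558, -0.1198, 0.0988]
ee_rot: [-3.141, 0.001, 1.985]
wrist_force: [0.5, 0.2, -0.7]
width: 0.0507
finger_force: 30.0
```

Only about 0.7 N after a 6 mm lift, so the cap is free (ordinary thread). I lift on straight.

```bash
python3 -m handwheel '[[0,0,-0.02,0,0,0],[0,0,-0.05,0,0,0],[0,0,-0.08,0,0,0],[0,0,-0.12,0,0,0],[0,0,-0.16,0,0,0],[0,0,-0.16,0,0,0]]'
python3 -m handwheel '[[0,0,-0.05,0,0,0],[0,0,-0.12,0,0,0],[0,0,-0.2,0,0,0],[0,0,-0.28,0,0,0],[0,0,-0.34,0,0,0],[0,0,-0.36,0,0,0],[0,0,-0.36,0,0,0],[0,0,-0.36,0,0,0],[0,0,-0.36,0,0,0]]'
python3 - <<'E'
from h import *
import cv2
st()
cv2.imwrite("pics/s4.png",cv2.resize(viewer.snapshot("scene")[100:292,200:456,::-1],(800,600),interpolation=cv2.INTER_CUBIC))
E
```

```text
time: 15.8
tool_pos: [0.5593, -0.1203, 0.1336]
ee_rot: [3.14, 0.004, 1.985]
wrist_force: [-0.0, 0.2, -0.4]
width: 0.0507
finger_force: 30.0
time: 16.55
tool_pos: [0.5575, -0.1196, 0.2012]
ee_rot: [-3.138, -0.001, 1.985]
wrist_force: [0.3, -0.2, 0.1]
width: 0.0507
finger_force: 30.0
{'time': 16.55, 'tool_pos': [0.557, -0.12, 0.201], 'ee_rot': [-3.138, -0.001, 1.985], 'joint_positions': [-0.31, 0.132, 1.286, -0.001, 1.726, -0.725], 'wrist_force': [0.273, -0.203, 0.085], 'width': 0.051, 'finger_force': 30.0}
```

View pics/s4.png

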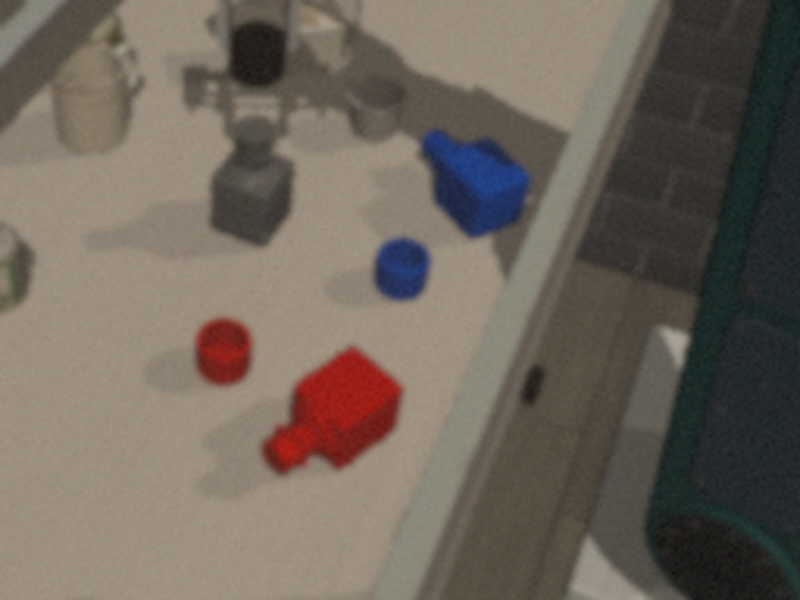

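The cap is held at crop (258,55), and the open canister stands upright below it with its neck at (255,135). The cap's middle is at about 0.217 m. I settle briefly and hand in.

```bash
python3 -m handwheel '[[0,0,0,0,0,0],[0,0,0,0,0,0],[0,0,0,0,0,0],[0,0,0,0,0,0]]'; python3 -c "
from bench import robot
print(robot.close_job())"
```

```text
time: 16.93
tool_pos: [0.5579, -0.1197, 0.2022]
ee_rot: [-3.14, 0.0, 1.985]
wrist_force: [0.4, -0.6, -0.3]
width: 0.0509
finger_force: 30.0
the job is handed in; nothing more can be done
None
```

Handed in at 16.9 s: the canister stands open and upright, and the gripper holds the cap about 7 cm clear above the mouth; it came free on the first turn, counter-clockwise, so I never tried the other way, and no verdict was returned.

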